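# Brush out a sample jar and present its label to the reader

## Robot

A 6-joint arm with a two-finger parallel gripper is mounted at the origin on the work surface. World frame = base frame: x ahead of the robot, y to its left, z up, the work surface at z = 0. Lengths are in m, angles in degrees, forces in N, time in s.
With the tool pointing down it reaches from about 0.325 to 0.775 m from the base axis. Payload 5.5 kg.
Tool frame: the origin (TCP) lies at the centre of the arm's flange, where the gripper is bolted on; the fingertips stand 182 mm ahead of it and the grasp point (between the pads) lies 163 mm ahead of it; z points along the fingers, y is the line along which they close (so a half turn about z gives the same grasp; the last joint's range is limited). The gripper opens to 88 mm and grips with 3 to 60 N. Pads are 20 mm wide; open, the fingers measure 115 mm over their backs; the gripper's body (75 mm by 178 mm) begins 61 mm behind the grasp point.
Start: joints at [-80.369, 5.22, 70.514, -0, 104.267, -3.249], TCP at [0.134, -0.585, 0.405] pointing down, gripper open.
Joint ranges: [-164.24, 164.24], [-49.07, 125.15], [9.68, 141.18], [-86.29, 266.29], [3.28, 154.24], [-151.56, 151.56]. Speed limits (degrees/s): [147.25, 147.25, 172.46, 180, 180, 180].

## Interface

Orientations are given as [roll, pitch, yaw] about the fixed x, y, z axes, in that order (R = Rz(yaw) Ry(pitch) Rx(roll)).
In Python, from station import r gives the robot as it stands. The module is installed in compiled form; this text tells all that it offers. Calls block until the motion is done:
- r.reach(position, orientation): joint-space move of the TCP to a pose.
- r.servo_line(position, rotation=None, speed=0.15): straight line of the TCP; rotation=None keeps the orientation; speed is the mean speed in m/s.
- r.move_joints(angles): joint-space move.
- r.let_go() and r.grab(squeeze=None): open the fingers fully, or close them until they stop; squeeze is the grip in N (None keeps the last).
- r.wait(seconds).
- r.inverse_kinematics(position, orientation): joint angles nearest the present ones, or None.
- r.sense(): the state.
- r.snapshot(name): name is "scene" or "top"; returns a dict with "frame" (400x640x3 uint8, red, green, blue), "fx", "fy", "cx", "cy" (pixels), "R" (3x3) and "t" (3): a world point X has camera coordinates R X + t. Camera axes: x right, y down, z forward; pixel columns grow to the right and rows downward; lengths in m; the calibration is good to about 2 mm. A picture is of the moment at which its call begins. There is no depth.
A pose or a line that the arm cannot do raises r.IKError and nothing moves.
- r.hand_in(): hands the job in; it is judged then, once.
The state is a dict: "clock": time; "joints": joint angles; "joint_vel": joint speeds; "joint_torque": joint torques, N m; "tcp_pos": TCP position; "orientation": TCP orientation; "contact_force": force on the tool from outside, world axes, zero at the start; "torque": the same for the moment, N m; "opening": finger opening in m; "gripper_force": force on a finger pad.
Only numpy, scipy, OpenCV 4.12 (cv2) and the standard library are available. Lean on these libraries where they do the work, as an engineer would, in place of code of your own. Each camera call takes 0.05 s, during which the arm holds its last target. There are 200 camera calls.

## Task

Wash-up at the produce-testing bench: take the bottle brush from its caddy, scrub out the one open glass jar with two full up-and-down strokes, right to the bottom each time, and put the brush back head down in its caddy compartment. Then book the jar in: stand it upright in the middle of the label reader's round pad with its paper label facing squarely to the reader's window. It is glass, so don't jam the brush in it, tip it over or drop it, and leave the other things on the bench where they stand.

Things in the scene. Friction and masses are not known exactly. Their poses are not given: they have to be found in the camera images.
- jar: The open jar (the only one without a lid): clear glass cylinder, outer diameter 60 mm, height 85 mm, wall 3 mm, inner floor 5 mm above its underside, about 150 g, loose. Origin: centre of its underside, z up. Its x axis points out through the middle of the label; a 6 mm pouring lip on the rim is on the same side. It may be gripped anywhere round its side.
- jar_label (a point): Middle of the jar's white barred paper label: 30 mm from the jar's axis along its x, 40 mm above its underside; the label is 64 mm high and covers about 80 degrees of the side.
- brush: Bottle brush, 220 mm long, about 80 g: stiff bristle head 36 mm across, 74 mm long; wire stem 6 mm thick to 130 mm; white handle from 130 to 220 mm, 18 mm (x) by 15 mm (y), flat sides. Origin: centre of the head's free end, z along the brush to the handle. At first it leans in the caddy, head down, about 32 degrees from vertical, handle over the caddy's -x rim, free from 115 mm up.
- caddy: Stainless caddy, fixed: open box 84 (x) by 104 (y) by 104 mm high, walls and floor 4 mm, parted along x into two compartments, 76 (x) by 46 mm (y). Origin: centre of its underside; x points roughly away from the robot. The brush's compartment has its middle at y = -25 mm; the other holds two low stoppers. Drawn out slanting, the brush head catches the rim; upright it comes free.
- reader: Label reader, fixed: grey base plate 6 mm thick, 116 mm wide, from x = -55 to 150 mm; on it a round rubber pad 92 mm across and a black upright head 58 mm deep, 86 mm wide, front at x = 80 mm, top at 129 mm. Origin: under the pad's centre, z up. x points from the pad to the head: a jar facing the window has its x axis along the reader's x axis.
- reader_pad (a point): Centre of the pad's top face, 8 mm above the bench.
- reader_window (a point): Middle of the reader's dark window, 80 mm from the pad's centre along the reader's x, 56 mm above the bench; it looks back towards the pad.
- lidded1: Bystander: closed glass sample jar, 62 mm across, 84 mm high, white ribbed screw lid 16 mm high, some chopped vegetable inside and a small label. Origin: centre of its underside, z up. Leave it standing where it is.
- lidded2: Bystander: closed glass sample jar, 62 mm across, 84 mm high, white ribbed screw lid 16 mm high, some chopped vegetable inside and a small label. Origin: centre of its underside, z up. Leave it standing where it is.
- lidded3: Bystander: closed glass sample jar, 62 mm across, 84 mm high, white ribbed screw lid 16 mm high, some chopped vegetable inside and a small label. Origin: centre of its underside, z up. Leave it standing where it is.
- reagent: Bystander: small amber reagent bottle, 48 mm across, 75 mm high. Origin: centre of its underside.
- potato: Bystander: potato, 72 mm across, 50 mm high. Origin: centre of its underside.
- tipbox: Bystander: box of pipette tips with a blue lid, 122 by 87 mm, 60 mm high. Origin: centre of its underside.
There are look-alikes about, which are no part of the job. Leave any yellow look-alike of the caddy alone.

How it is judged:
By the outcome, as a careful person would: the job done as asked, in the order asked, and still so for the second after the job is handed in, with the robot touching nothing.
It also fails if it takes over 64 s, if anything falls off the work surface, if the arm or the gripper's body presses on something with over 40 N, if the wrist force passes 120 N, or if a joint passes its speed limit or range.

## Working session

There is one attempt and no reset: what is moved stays moved. The work goes in short steps, each a Python script; the robot and the scene stay as the last script left them, time stands still between calls to the robot, and variables do not carry over. Pictures are saved under pics/ and viewed, at most 10 in all, crops included, and the job is handed in when it is done.

```bash
mkdir -p pics
python3 - <<'E'
from station import r
import cv2,numpy as np,pickle
d={}
for n in("scene","top"):
    s=r.snapshot(n); d[n]=s
    cv2.imwrite(f"pics/{n}0.png",cv2.cvtColor(s["frame"],cv2.COLOR_RGB2BGR))
    print(n,s["fx"],s["fy"],s["cx"],s["cy"],np.round(s["R"],3).tolist(),np.round(s["t"],3), "cam",np.round(-np.array(s["R"]).T@s["t"],3))
pickle.dump(d,open("d0.pkl","wb"))
print(r.sense())
E
```

```text
scene 486.69825317672485 486.69825317672485 317.8181927020538 197.3414273603347 [[-0.518, 0.856, 0.002], [0.621, 0.377, -0.687], [-0.589, -0.354, -0.726]] [ 0.248 -0.282  1.552] cam [1.217 0.444 0.933]
top 440.67868608826296 440.67868608826296 315.8582491778612 200.73071354897618 [[0.011, -1.0, -0.014], [-0.991, -0.009, -0.135], [0.135, 0.015, -0.991]] [0.024 0.536 1.088] cam [0.384 0.013 1.15 ]
{'clock': 0.1, 'joints': array([-8.03673226e+01,  5.25857205e+00,  7.05747878e+01,  1.77269489e-03,
        1.04266730e+02, -3.24868540e+00]), 'joint_vel': array([ 0.02458085, -0.13396273, -0.15867681, -0.02223958, -0.08260264,
        0.06829695]), 'joint_torque': array([ 2.83038840e-03, -4.47856808e+01, -4.07567096e+01,  7.00864010e-02,
        2.84577068e-02, -1.14333545e-04]), 'tcp_pos': array([ 0.13377147, -0.58495041,  0.4036239 ]), 'orientation': array([-1.79900169e+02, -7.38808649e-03,  1.28817917e+01]), 'contact_force': array([-0.78522024, -0.28159232,  0.28992979]), 'torque': array([-0.04029936, -0.03593958, -0.01134492]), 'gripper_force': 0.0, 'opening': 0.08814662407863672}
```

View pics/scene0.png

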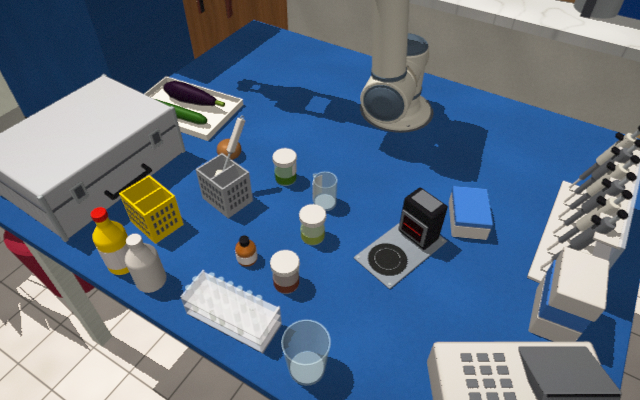

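View pics/top0.png

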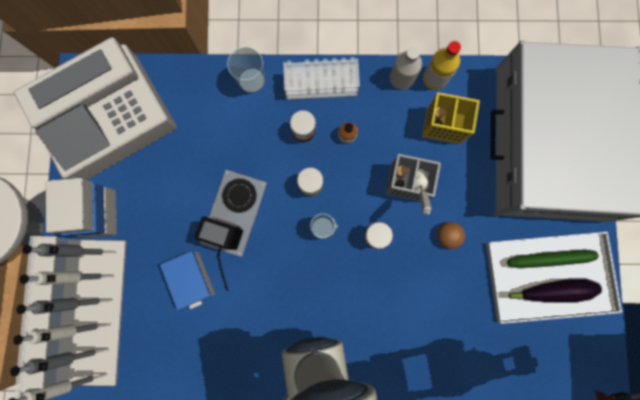

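The scene view shows the grey caddy at (224,185) with the brush handle up to (237,122), the open jar at (325,190), the reader pad at (388,259) and the reader head at (423,218). In the top view these are the caddy (413,177), brush handle end (428,210), jar (323,226), pad (239,195) and head (218,233).

Open vessels: the small glass at top (323,226), and the large beaker at top (246,70), which is far wider than 60 mm. The small one fits the jar. For the caddy, the grey one at (413,177) holds the brush, and the yellow one at (452,118) is the look-alike. I'll confirm both in one enlarged crop.

Run:
```python
import cv2,numpy as np
s=cv2.imread("pics/scene0.png");t=cv2.imread("pics/top0.png")
def c(i,x,y,w,h):return cv2.resize(i[y:y+h,x:x+w],(400,300),interpolation=cv2.INTER_CUBIC)
a=np.vstack([np.hstack([c(s,295,160,60,45*1+0),c(t,293,204,60,45)]),np.hstack([c(s,180,110,140,105),c(t,378,145,88,66)])])
cv2.imwrite("pics/crop1.png",a)
```

```text
(no output)
```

View pics/crop1.png

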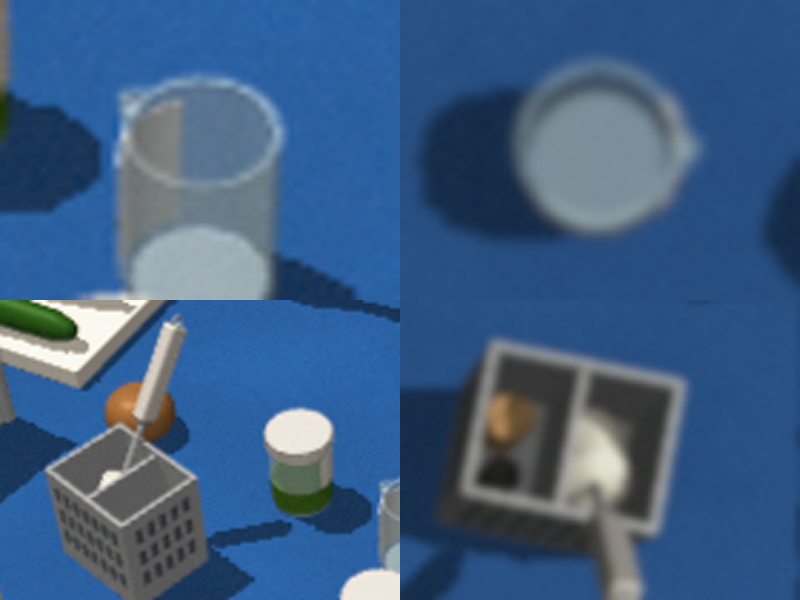

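Crop confirms it: the small glass at top (323,226) is the only unlidded jar of that size, with its white label and lip towards image right (lip tip about (338,226)). The brush leans in the grey caddy, handle towards the robot. Now I'll measure.

```bash
cat > h.py <<'E'
import numpy as np,cv2,pickle
from scipy.spatial.transform import Rotation as Ro
def ray(s,p):
    R=np.array(s["R"]);c=-R.T@s["t"];d=R.T@np.array([(p[0]-s["cx"])/s["fx"],(p[1]-s["cy"])/s["fy"],1]);return c,d/np.linalg.norm(d)
def onz(s,p,z):
    c,d=ray(s,p);return c+d*(z-c[2])/d[2]
def tri(a,p,b,q):
    c1,d1=ray(a,p);c2,d2=ray(b,q);A=np.stack([d1,-d2],1);k=np.linalg.lstsq(A,c2-c1,rcond=None)[0]
    x,y=c1+k[0]*d1,c2+k[1]*d2;return (x+y)/2,np.linalg.norm(x-y)
def proj(s,X):
    v=np.array(s["R"])@np.array(X)+s["t"];return np.array([s["fx"]*v[0]/v[2]+s["cx"],s["fy"]*v[1]/v[2]+s["cy"]])
E
python3 - <<'E'
from h import *
np.set_printoptions(precision=4,suppress=True)
d=pickle.load(open("d0.pkl","rb"));S,T=d["scene"],d["top"]
print("jar",onz(T,(323.3,226.1),.085),onz(S,(325.2,179.7),.085))
def big(m,roi,n=1):
    x,y,w,h=roi;k=np.zeros_like(m);k[y:y+h,x:x+w]=m[y:y+h,x:x+w]
    cs=cv2.findContours(k,cv2.RETR_EXTERNAL,cv2.CHAIN_APPROX_NONE)[0];return sorted(cs,key=cv2.contourArea)[::-1][:n]
hT=cv2.cvtColor(T["frame"],cv2.COLOR_RGB2HSV);hS=cv2.cvtColor(S["frame"],cv2.COLOR_RGB2HSV)
notblueT=((hT[...,1]<110)*255).astype(np.uint8);notblueS=((hS[...,1]<110)*255).astype(np.uint8)
# pad
for s,h,roi in((T,hT,(215,172,48,45)),(S,hS,(362,238,52,42))):
    m=((h[...,2]<80)*255).astype(np.uint8);c=big(m,roi)[0];e=cv2.fitEllipse(cv2.convexHull(c));print("pad",e,onz(s,e[0],.008))
# plate
c=big(notblueT,(195,160,80,105))[0];ap=cv2.approxPolyDP(c,2.5,True)[:,0];print("plate",ap.tolist())
print([onz(T,p,.006)[:2].round(4).tolist() for p in ap])
# caddy rim
c=big(notblueT,(380,145,65,60))[0];ap=cv2.approxPolyDP(c,3,True)[:,0];print("caddy",ap.tolist());print([onz(T,p,.104)[:2].round(4).tolist() for p in ap])
# handle
for n,h,roi in(("T",hT,(415,185,22,32)),("S",hS,(218,112,32,60))):
    m=((h[...,1]<70)&(h[...,2]>110)).astype(np.uint8)*255
    x,y,w,hh=roi;k=m[y:y+hh,x:x+w]>0
    print(n);print("\n".join(f"{y+i}: "+"".join(".#"[v] for v in row) for i,row in enumerate(k)))
a=[cv2.resize(f["frame"][y:y+90,x:x+120],(800,600) if 0 else (400,300),interpolation=cv2.INTER_CUBIC) for f,x,y in((T,180,165),(S,340,180))]
b=[cv2.resize(T["frame"][150:220,385:450],(279,300),interpolation=cv2.INTER_CUBIC),cv2.resize(T["frame"][210:243,305:345],(364,300),interpolation=cv2.INTER_CUBIC)]
im=np.vstack([np.hstack(a),cv2.copyMakeBorder(np.hstack(b),0,0,0,157,0)]);cv2.imwrite("pics/m1.png",im[...,::-1])
E
```

```text
jar [0.4674 0.0106 0.085 ] [0.469  0.0148 0.085 ]
pad ((238.70169067382812, 195.19325256347656), (33.091068267822266, 33.92282485961914), 51.311729431152344) [0.5524 0.2335 0.008 ]
pad ((387.26953125, 259.0953369140625), (30.984050750732422, 38.896522521972656), 103.68089294433594) [0.5533 0.2342 0.008 ]
plate [[227, 169], [208, 217], [202, 218], [196, 238], [202, 244], [241, 256], [266, 182]]
[[0.6227, 0.2675], [0.4943, 0.3124], [0.4915, 0.3281], [0.4391, 0.3413], [0.4238, 0.3249], [0.394, 0.2223], [0.5886, 0.1629]]
caddy [[397, 154], [386, 193], [430, 204], [440, 162]]
[[0.6429, -0.1665], [0.5469, -0.1389], [0.5213, -0.2433], [0.6239, -0.2698]]
TTraceback (most recent call last):
  File "<stdin>", line 22, in <module>
  File "<stdin>", line 22, in <genexpr>
  File "<stdin>", line 22, in <genexpr>
TypeError: string indices must be integers, not 'numpy.bool'
```

Run:
```python
from h import *
np.set_printoptions(precision=4,suppress=True)
d=pickle.load(open("d0.pkl","rb"));S,T=d["scene"],d["top"]
for p in((397.8,153.8),(440.9,163.0),(391.6,188.3),(434.1,196.7)):print("cad",onz(T,p,.104))
hT=cv2.cvtColor(T["frame"],cv2.COLOR_RGB2HSV);hS=cv2.cvtColor(S["frame"],cv2.COLOR_RGB2HSV)
for n,h,roi in(("T",hT,(415,185,22,32)),("S",hS,(222,112,26,60))):
    x,y,w,hh=roi;k=(h[...,1]<100)[y:y+hh,x:x+w]
    print(n);print("\n".join(f"{y+i}: {x} "+"".join(".#"[int(v)] for v in row) for i,row in enumerate(k)))
a=[cv2.resize(f["frame"][y:y+90,x:x+120],(400,300),interpolation=cv2.INTER_CUBIC) for f,x,y in((T,180,165),(S,340,180))]
b=[cv2.resize(S["frame"][110:215,190:260],(200,300),interpolation=cv2.INTER_CUBIC),cv2.resize(T["frame"][150:220,385:450],(279,300),interpolation=cv2.INTER_CUBIC),cv2.resize(T["frame"][210:243,305:340],(318,300),interpolation=cv2.INTER_CUBIC)]
im=np.vstack([np.hstack(a),np.hstack(b)[:,:800] if 0 else cv2.resize(np.hstack(b),(800,300))]);cv2.imwrite("pics/m1.png",im[...,::-1])
```

```text
cad [ 0.6434 -0.1684  0.104 ]
cad [ 0.6214 -0.2719  0.104 ]
cad [ 0.5584 -0.1524  0.104 ]
cad [ 0.539  -0.2535  0.104 ]
T
185: 415 ######################
186: 415 ######################
187: 415 ######################
188: 415 ######################
189: 415 ######################
190: 415 #####################.
191: 415 #####################.
192: 415 #####################.
193: 415 #####################.
194: 415 #####################.
195: 415 ####################..
196: 415 ####################..
197: 415 ##################....
198: 415 ################......
199: 415 ###############.......
200: 415 ..#############.......
201: 415 .....##########.......
202: 415 ......#########.......
203: 415 ......##########......
204: 415 ......##########......
205: 415 .......#########......
206: 415 .......#########......
207: 415 .......##########.....
208: 415 .......##########.....
209: 415 .......##########.....
210: 415 .......##########.....
211: 415 ........########......
212: 415 ........########......
213: 415 ........#######.......
214: 415 ...........####.......
215: 415 .........
[... 1507 characters left out ...]
##......#.......
153: 222 ##....####........#.......
154: 222 ###...###........#........
155: 222 #########........#........
156: 222 ########........#.........
157: 222 ########......##..........
158: 222 #########....#............
159: 222 ############..............
160: 222 ############..............
161: 222 #############.............
162: 222 ###############...........
163: 222 ################..........
164: 222 #################.........
165: 222 ##################........
166: 222 ####################......
167: 222 #####################.....
168: 222 ######################....
169: 222 ########################..
170: 222 #########################.
171: 222 ##########################
```

View pics/m1.png

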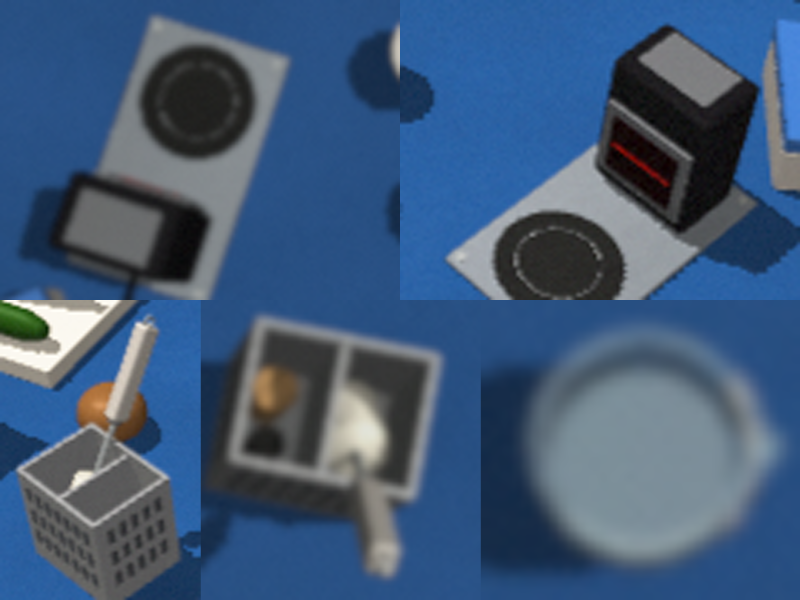

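Views: the handle runs from about (229.5,152) to (240.6,119.5) in scene and from (423,194) to (427,210) in top. The caddy rim corners are clear, and the jar lip is at the right-hand side.

Run:
```python
from h import *
np.set_printoptions(precision=4,suppress=True)
d=pickle.load(open("d0.pkl","rb"));S,T=d["scene"],d["top"]
e,g1=tri(S,(240.6,119.3),T,(427,210));b,g2=tri(S,(229.7,151.5),T,(423.1,194.3))
print(e,g1,b,g2,np.linalg.norm(e-b));u=(e-b)/np.linalg.norm(e-b)
print("u",u,"tilt",np.degrees(np.arccos(u[2])),"az",np.degrees(np.arctan2(-u[1],-u[0])),"tip",e-.22*u)
# model: az=-11.5, tilt 32
a=np.radians(-11.5);ux=np.array([-np.sin(np.radians(32))*np.cos(a),-np.sin(np.radians(32))*np.sin(a),np.cos(np.radians(32))])
tip=e*.5+b*.5-.175*ux;c=np.array([.5856,-.2361]);X=np.array([np.cos(a),np.sin(a)]);Y=np.array([-X[1],X[0]])
print("tip model",tip,"in comp x,y",(tip[:2]-c)@X,(tip[:2]-c)@Y)
for z in(0,.13,.22):print(proj(S,tip+z*ux),proj(T,tip+z*ux))
# lip, plate angle
j=(onz(T,(323.3,226.1),.085)+onz(S,(325.2,179.7),.085))/2
print("jar",j)
fr=(305+ (772-482)/9.1,210+452/9.1-33) # lip in m1 crop
l=onz(T,(305+(772-481)/9.14,210+(447-300)/9.09),.085);cc=onz(T,(305+(642-481)/9.14,210+(447-300)/9.09),.085)
print("lip",l,cc)
```

```text
[ 0.4953 -0.2128  0.1983] 0.0015250415927780929 [ 0.5412 -0.2223  0.1239] 0.001235225826852648 0.08790405049837414
u [-0.5216  0.1083  0.8463] tilt 32.1877370153106 az -11.733118818262703 tip [ 0.6101 -0.2366  0.0121]
tip model [ 0.6091 -0.2361  0.0127] in comp x,y 0.023048536517040377 0.004739394533461661
[214.5235 196.6574] [417.9521 175.1805]
[229.3961 151.8408] [422.7686 194.3121]
[240.3539 118.8207] [426.802  210.3331]
jar [0.4682 0.0127 0.085 ]
lip [ 0.4675 -0.0221  0.085 ] [0.4672 0.0123 0.085 ]
```

```bash
cat >> h.py <<'E'
A=np.radians(-11.5);CX=np.array([np.cos(A),np.sin(A),0]);CY=np.array([-CX[1],CX[0],0])
TIP=np.array([.6091,-.2361,.0127]);COMP=np.array([.5856,-.2361]);JAR=np.array([.4682,.0127]);PAD=np.array([.5529,.2338]);RY=162.7
G=.178
def axis(th):t=np.radians(th);return -np.sin(t)*CX+np.array([0,0,np.cos(t)])
def bpose(tip,th,sgn=-1,g=G):
    "TCP pose for brush tip position and lean th"
    u=axis(th);y=sgn*CY;R=np.stack([np.cross(y,-u),y,-u],1)
    return np.array(tip)+(g+.163)*u,Ro.from_matrix(R).as_euler("xyz",degrees=True)
E
python3 - <<'E'
from h import *
from station import r
np.set_printoptions(precision=3,suppress=True)
for s in(1,-1):
    print(s)
    for n,t,th in(("pre",TIP+.12*axis(32),32),("gr",TIP,32),("up",[*COMP,.02],0),("lift",[*COMP,.13],0),("jar",[*JAR,.13],0),("bot",[*JAR,.005],0)):
        p=bpose(t,th,s);print(n,p[0],p[1],r.inverse_kinematics(*p))
def dn(x,y,z,yaw):print(r.inverse_kinematics([x,y,z+.163],[180,0,yaw]))
dn(*JAR,.06,90);dn(*PAD,.07,RY-180);dn(*PAD,.15,RY-180);dn(.65,.1,.3,-155)
E
```

```text
1
pre [ 0.37  -0.187  0.404] [180.   32.  168.5] [ -36.885  -38.242  108.677   13.321   80.379 -114.186]
gr [ 0.432 -0.2    0.302] [180.   32.  168.5] [ -32.853  -28.264  112.628   12.2     65.929 -113.382]
up [ 0.586 -0.236  0.361] [180.    0.  168.5] [ -25.045    9.837   69.913    0.     100.249 -103.545]
lift [ 0.586 -0.236  0.471] [180.    0.  168.5] [ -25.045   11.723   56.593    0.     111.684 -103.545]
jar [0.468 0.013 0.471] [180.    0.  168.5] [ -2.609 -13.519  81.572   0.    111.948 -81.109]
bot [0.468 0.013 0.346] [180.    0.  168.5] [ -2.609 -15.52   95.967   0.     99.553 -81.109]
-1
pre [ 0.37  -0.187  0.404] [180.  -32.  -11.5] [-36.885 -38.242 108.677  13.321  80.379  65.814]
gr [ 0.432 -0.2    0.302] [180.  -32.  -11.5] [-32.853 -28.264 112.628  12.2    65.929  66.618]
up [ 0.586 -0.236  0.361] [180.    0.  -11.5] [-25.045   9.837  69.913  -0.    100.249  76.455]
lift [ 0.586 -0.236  0.471] [180.    0.  -11.5] [-25.045  11.723  56.593  -0.    111.684  76.455]
jar [0.468 0.013 0.471] [180.    0.  -11.5] [ -2.609 -13.519  81.572  -0.    111.948  98.891]
bot [0.468 0.013 0.346] [180.    0.  -11.5] [ -2.609 -15.52   95.967  -0.     99.553  98.891]
[ -2.609 -13.134 106.519   0.     86.615  -2.609]
[ 19.675   7.214  85.839  -0.     86.947 126.975]
[ 19.675   5.315  79.685  -0.     95.    126.975]
[   5.783   15.831   52.654    0.     111.515 -109.217]
```

Run:
```python
from h import *
from station import r
np.set_printoptions(precision=4,suppress=True)
r.reach(*bpose(TIP+.11*axis(32),32)); 
p=bpose(TIP,32);r.servo_line(p[0],p[1],speed=.12)
s=r.sense();print(s["clock"],s["contact_force"],s["tcp_pos"]-p[0])
r.grab(30);s=r.sense();print(s["clock"],s["opening"],s["gripper_force"],s["contact_force"],s["torque"])
for n in("scene","top"):
    f=r.snapshot(n);cv2.imwrite(f"pics/{n}1.png",f["frame"][...,::-1])
a=cv2.imread("pics/scene1.png")[60:260,130:400];b=cv2.imread("pics/top1.png")[110:310,320:520]
cv2.imwrite("pics/g1.png",np.hstack([cv2.resize(a,(445,330)),cv2.resize(b,(330,330))]))
```

```text
2.9833 [-0.2008  0.5754 -0.3112] [ 0.     -0.0001  0.0009]
4.0917 0.014873232268218066 29.996906518936157 [ 0.9727  0.0289 -0.0822] [ 0.0434  0.24   -0.0187]
```

View pics/g1.png

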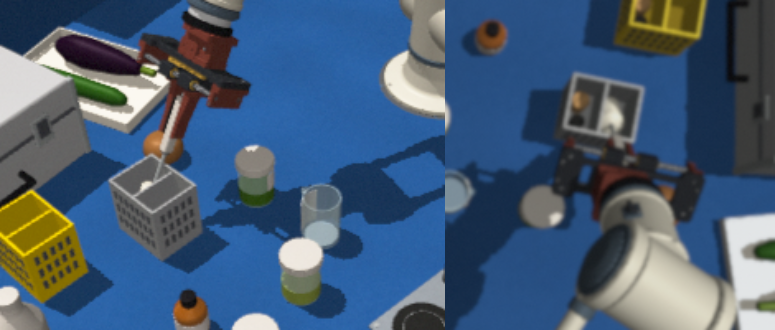

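The gripper holds the handle coaxially, at about (180,110) in the left panel, with an opening of 14.9 mm across the 15 mm flats. Next: upright it, touch the floor gently for calibration, and lift.

```bash
cat >> h.py <<'E'
def touch(r,tipxy,z0,zmin,base,step=.002,lim=4,th=0):
    "lower in small steps until the vertical push rises"
    z=z0
    while z>zmin:
        z-=step;p=bpose([*tipxy,z],th);r.servo_line(p[0],p[1],speed=.04)
        f=r.sense()["contact_force"][2]-base
        if f>lim:break
    return z,f
E
python3 - <<'E'
from h import *
from station import r
np.set_printoptions(precision=3,suppress=True)
end=np.array([*COMP,.022])
for k in(.25,.5,.75,1):
    p=bpose(TIP+k*(end-TIP)+[0,0,.004*(k<1)],32*(1-k));r.servo_line(p[0],p[1],speed=.1)
    s=r.sense();print(s["clock"],s["contact_force"],s["torque"],s["opening"])
r.wait(.2);b=r.sense()["contact_force"][2]
print(touch(r,COMP,.015,-.002,b),r.sense()["contact_force"],r.sense()["clock"])
p=bpose([*COMP,.02],0);r.servo_line(p[0],p[1],speed=.1);print(r.sense()["contact_force"],r.sense()["torque"])
E
```

```text
4.8 [-0.258 -0.438 -1.785] [0.071 0.249 0.001] 0.014617677581415167
5.3833 [-0.664  0.386 -1.556] [0.123 0.147 0.013] 0.014955397349430933
5.9583 [-0.773  0.136 -0.878] [ 0.09   0.146 -0.022] 0.015070865892742393
6.525 [ 0.225  0.317 -0.888] [ 0.022 -0.001 -0.022] 0.014821662985128884
(0.0009999999999999992, np.float64(8.828562036567863)) [-1.289  1.155  8.227] 8.6
[-0.092  0.146 -1.684] [-0.018 -0.001  0.018]
```

Run:
```python
from h import *
from station import r
np.set_printoptions(precision=3,suppress=True)
p=bpose([*COMP,.135],0);r.servo_line(p[0],p[1],speed=.18);print(r.sense()["contact_force"])
p=bpose([*JAR,.135],0);r.servo_line(p[0],p[1],speed=.25)
p=bpose([*JAR,.095],0);r.servo_line(p[0],p[1],speed=.12)
s=r.sense();print(s["clock"],s["contact_force"],s["opening"])
f=r.snapshot("scene");cv2.imwrite("pics/s2.png",f["frame"][...,::-1])
for X in([*JAR,.098],[*JAR,.17],[*JAR,.085]):print(proj(f,X))
a=f["frame"][80:230,240:440,::-1];cv2.imwrite("pics/s2c.png",cv2.resize(a,(800,600),interpolation=cv2.INTER_CUBIC))
```

```text
[-0.161  0.613 -2.01 ]
11.4667 [-0.128 -0.048 -0.691] 0.015203358878687852
[324.703 175.43 ]
[325.086 153.456]
[324.637 179.195]
```

View pics/s2c.png

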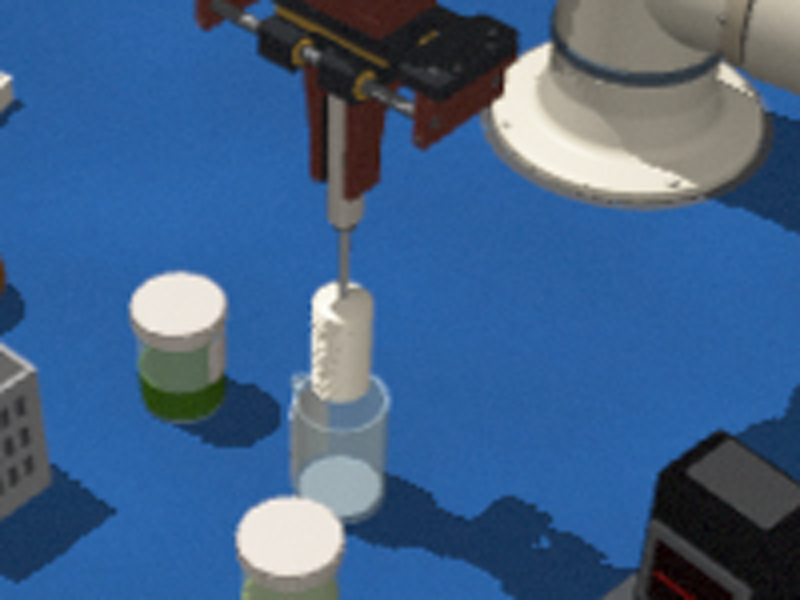

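The brush hangs upright and centred over the jar: head axis at crop x of about 342, rim centre at about (340,403). I'll scrub now, down until it touches the floor, twice.

Run:
```python
from h import *
from station import r
np.set_printoptions(precision=3,suppress=True)
def go(z,v):p=bpose([*JAR,z],0);r.servo_line(p[0],p[1],speed=v)
b=r.sense()["contact_force"][2]
for k in(1,2):
    go(.008,.1);s=r.sense();print("low",s["contact_force"])
    z,f=touch(r,JAR,.006,-.001,-1.,step=.0015,lim=3.5);print("bottom",z,f,r.sense()["contact_force"],r.sense()["clock"]);r.wait(.1)
    go(.085 if k==1 else .135,.12);print("up",r.sense()["contact_force"],r.sense()["clock"])
print(r.sense()["opening"])
p=bpose([*COMP,.135],0);r.servo_line(p[0],p[1],speed=.25)
f=r.snapshot("scene");t=r.snapshot("top");pickle.dump((f,t),open("d2.pkl","wb"));print(r.sense()["clock"])
cv2.imwrite("pics/s3.png",np.hstack([cv2.resize(f["frame"][60:240,170:370,::-1],(400,360)),cv2.resize(t["frame"][130:280,280:447,::-1],(400,360))]))
```

```text
low [ 0.776  0.193 -0.942]
bottom 0.0030000000000000005 6.404129986327819 [-1.395 -0.096  5.404] 13.0333
up [-0.121 -0.551 -0.923] 13.9667
low [ 0.181 -0.108 -0.06 ]
bottom 0.0030000000000000005 6.7719503410359625 [-1.576  0.455  5.772] 15.3833
up [ 0.842 -0.164 -0.698] 16.7333
0.014850195648093365
18.0833
```

View pics/s3.png

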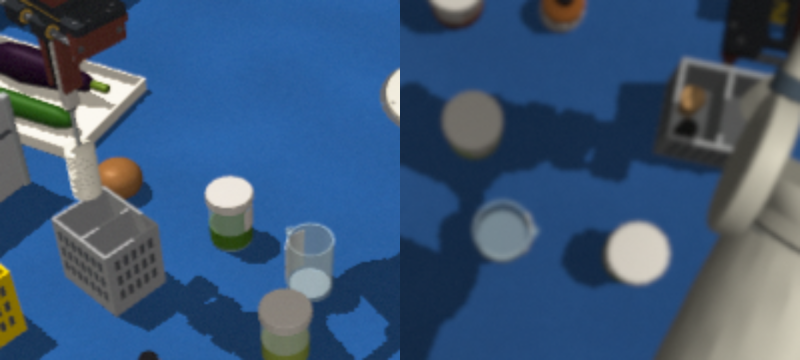

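The jar is unmoved and the brush is over its compartment. Now stow it, release, and go to the jar.

Run:
```python
from h import *
from station import r
np.set_printoptions(precision=3,suppress=True)
p=bpose([*COMP,.012],0);r.servo_line(p[0],p[1],speed=.12);print(r.sense()["contact_force"])
print(touch(r,COMP,.006,-.001,-1.,step=.0015,lim=2.5))
r.let_go();p=bpose([*COMP,.14],0);r.servo_line(p[0],p[1],speed=.18)
s=r.sense();print(s["clock"],s["contact_force"],s["opening"])
r.reach([*JAR,.16+.163],[180,0,90])
r.servo_line([*JAR,.058+.163],[180,0,90],speed=.12)
s=r.sense();print(s["clock"],s["contact_force"],s["tcp_pos"])
f=r.snapshot("scene");t=r.snapshot("top");pickle.dump((f,t),open("d3.pkl","wb"))
cv2.imwrite("pics/s4.png",np.hstack([cv2.resize(f["frame"][80:240,170:370,::-1],(500,400)),cv2.resize(t["frame"][145:225,380:440,::-1],(300,400))]))
```

```text
[ 0.219  0.634 -0.017]
(0.0030000000000000005, np.float64(2.7841158824443903))
21.9417 [ 0.213 -0.346 -1.26 ] 0.08798854268368493
24.1917 [ 0.769 -0.535  0.184] [0.469 0.013 0.222]
```

View pics/s4.png

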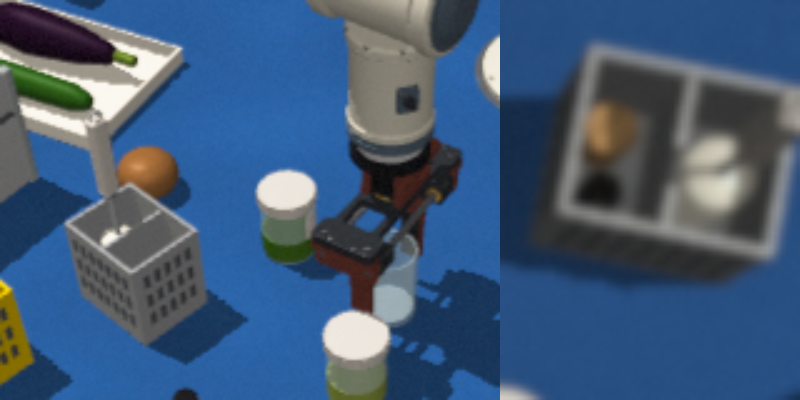

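The brush stands head down in its compartment (left panel (110,150), right panel (715,175)). Next: grip the jar, lift it, and show its label to the scene camera to measure the label's yaw.

Run:
```python
from h import *
from station import r
np.set_printoptions(precision=3,suppress=True)
r.grab(20);s=r.sense();print(s["clock"],s["opening"],s["contact_force"])
r.servo_line([*JAR,.18+.163],[180,0,90],speed=.12)
V=np.array([.60,.10,.36]);az=np.degrees(np.arctan2(.444-V[1],1.217-V[0]))
r.reach(V+[0,0,.163],[180,0,az-180]);r.wait(.2)
s=r.sense();print(s["clock"],s["opening"],s["contact_force"],az,s["tcp_pos"],s["orientation"])
f=r.snapshot("scene");pickle.dump((f,az,s),open("d4.pkl","wb"))
c=proj(f,V);print(c);x,y=int(c[0]),int(c[1]);print(x-50,y-40)
cv2.imwrite("pics/s5.png",cv2.resize(f["frame"][y-40:y+60,x-50:x+50,::-1],(600,600),interpolation=cv2.INTER_CUBIC))
```

```text
24.8333 0.06065835239178305 [-0.712  1.316  0.319]
27.8833 0.06065559347775666 [ 0.593 -0.828 -1.696] 29.14126064989241 [0.6   0.1   0.523] [ 179.996   -0.014 -150.889]
[330.802 132.92 ]
280 92
```

View pics/s5.png

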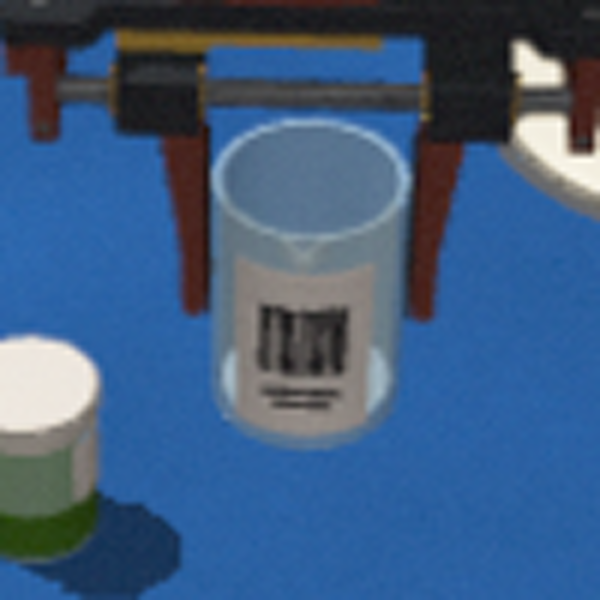

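The label faces the camera cleanly: edges at crop x of about 235 and 375, lip at (305,250), rim ellipse centred at about (310,180). Now fine measuring.

Run:
```python
from h import *
np.set_printoptions(precision=4,suppress=True)
f,az,s=pickle.load(open("d4.pkl","rb"));hs=cv2.cvtColor(f["frame"],cv2.COLOR_RGB2HSV).astype(float);F=f["frame"].astype(float)
V=np.array([.6,.1]);rb=F[...,0]/(F[...,2]+1)
rim=onz(f,(280+310/6-.4,92+180.5/6-.4),.387);print("rim centre",rim)
t=np.radians(az);tx=np.array([np.cos(t),np.sin(t)]);ty=np.array([-tx[1],tx[0]]);print("offs along label dir, lateral",(rim[:2]-V)@tx,(rim[:2]-V)@ty)
def az_of(p,c):
    o,d=ray(f,p);a=d[:2]@d[:2];b=(o[:2]-c)@d[:2];k=(-b-np.sqrt(b*b-a*((o[:2]-c)@(o[:2]-c)-.03**2)))/a
    q=o+k*d;return np.degrees(np.arctan2(*(q[:2]-c)[::-1])),q[2]
for off in(0,.004):
  M=[]
  for y in range(139,161,3):
    row=np.mean(rb[y-1:y+2],0);g=np.diff(row)
    l=np.arange(314,326);rr=np.arange(335,348)
    gl=np.clip(g[l],0,None);gr=np.clip(-g[rr],0,None)
    xl=(l@gl)/gl.sum()+.5;xr=(rr@gr)/gr.sum()+.5
    a,b=az_of((xl,y),V+off*tx),az_of((xr,y),V+off*tx);M.append([xl,xr,a[0]-az,b[0]-az,(a[0]+b[0])/2-az,a[1]])
  print(np.array(M));print(off,np.median(np.array(M)[:,4]))
lip=onz(f,(280+305/6-.4,92+258/6-.4),.38);print("lip az",np.degrees(np.arctan2(*(lip[:2]-rim[:2])[::-1]))-az)
```

```text
rim centre [0.601  0.1009 0.387 ]
offs along label dir, lateral 0.0012684438492770898 0.00027914530176459645
[[317.7884 342.9853 -51.4243  48.4295  -1.4974   0.3603]
 [318.1451 343.1824 -49.3306  50.391    0.5302   0.3539]
 [316.8686 343.9505 -57.1769  56.0978  -0.5395   0.3438]
 [316.7841 343.5426 -57.748   54.4824  -1.6328   0.3363]
 [317.0619 344.0242 -55.8049  58.8998   1.5475   0.3296]
 [316.8257 343.8017 -57.41    58.4699   0.5299   0.3215]
 [316.9539 343.6269 -56.4851  58.389    0.952    0.3143]
 [317.9129 342.5402 -50.3134  52.1823   0.9345   0.3091]]
0 0.5300808762434812
[[317.7884 342.9853 -50.9959  48.035   -1.4805   0.3637]
 [318.1451 343.1824 -48.934   49.9674   0.5167   0.3574]
 [316.8686 343.9505 -56.6424  55.5726  -0.5349   0.3474]
 [316.7841 343.5426 -57.201   53.989   -1.606    0.3399]
 [317.0619 344.0242 -55.2986  58.3121   1.5067   0.3333]
 [316.8257 343.8017 -56.8705  57.8925   0.511    0.3253]
 [316.9539 343.6269 -55.9651  57.8135   0.9242   0.3181]
 [317.9129 342.5402 -49.9023  51.7298   0.9138   0.3128]]
0.004 0.5138451494257321
lip az -1.7594505922639812
```

Run:
```python
from h import *
d=pickle.load(open("d0.pkl","rb"))
def edge(n,a,b,z,add):
    s=d[n];g=cv2.cvtColor(s["frame"],cv2.COLOR_RGB2HSV)[...,1].astype(float);a,b=np.array(a,float),np.array(b,float);t=(b-a)/np.linalg.norm(b-a);nn=np.array([-t[1],t[0]]);P=[]
    L=np.linalg.norm(b-a);k=np.arange(-4,4.01,.25)
    for q in np.arange(4,L-4,1):
        pts=(a+q*t)+k[:,None]*nn;v=cv2.remap(g.astype(np.float32),pts[:,:1].astype(np.float32),pts[:,1:].astype(np.float32),cv2.INTER_LINEAR)[:,0]
        w=np.abs(np.gradient(v));w[w<.4*w.max()]=0;P.append(a+q*t+nn*(w@k/w.sum()))
    W=np.array([onz(s,p,z)[:2] for p in P],np.float32);vx,vy,_,_=cv2.fitLine(W,cv2.DIST_HUBER,0,.001,.001).ravel()
    print(n,(np.degrees(np.arctan2(vy,vx))+add)%180,len(P))
edge("top",(266,182),(242,254),.006,0);edge("top",(227,170),(209,214),.006,0);edge("top",(227,170),(265,182),.006,90)
edge("scene",(391,284),(444,243),.006,0);edge("scene",(356,257),(397,229),.006,0);edge("scene",(357,259),(389,282),.006,90)
```

```text
top 162.84636 68
top 163.03517 40
top 163.08952 32
scene 162.73347 60
scene 162.03091 42
scene 164.09268 32
```

Run:
```python
from h import *
from station import r
np.set_printoptions(precision=4,suppress=True)
yaw=162.9-180+1.2;a=np.radians(162.9);rx=np.array([np.cos(a),np.sin(a)]);c=PAD-.0012*rx
o=[180,0,yaw]
r.reach([*c,.26+.163],o);r.servo_line([*c,.075+.163],o,speed=.13);r.wait(.1);b=r.sense()["contact_force"][2]
z=.0685
while z>.061:
    r.servo_line([*c,z+.163],o,speed=.04);f=r.sense()["contact_force"][2]-b
    if f>3:break
    z-=.001
s=r.sense();print(s["clock"],z,f,s["opening"],s["tcp_pos"],s["orientation"])
f,t=r.snapshot("scene"),r.snapshot("top");pickle.dump((f,t),open("d5.pkl","wb"))
r.let_go();r.servo_line([*c,.2+.163],o,speed=.13);r.reach([.42,0.03,.45],o)
s=r.sense();print(s["clock"],s["contact_force"])
f,t=r.snapshot("scene"),r.snapshot("top");pickle.dump((f,t),open("d6.pkl","wb"))
cv2.imwrite("pics/s6.png",np.hstack([cv2.resize(f["frame"][175:285,340:450,::-1],(400,400),interpolation=cv2.INTER_CUBIC),cv2.resize(t["frame"][165:255,190:280,::-1],(400,400),interpolation=cv2.INTER_CUBIC)]))
```

```text
34.125 0.0655 3.112336443479628 0.060808212144062776 [0.5541 0.2335 0.2291] [-179.9811   -0.028   -15.8978]
37.0333 [-0.0232 -0.418   0.0587]
```

View pics/s6.png

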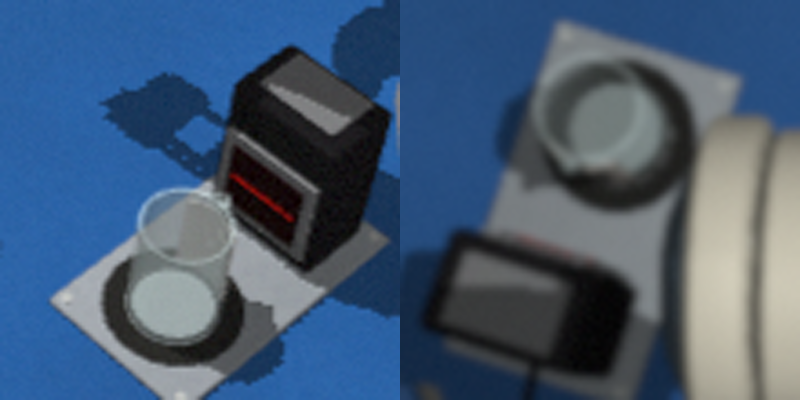

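The jar stands upright on the pad with its lip towards the window: scene rim (187,226), floor ellipse (172,303), top rim (590,108), lip (570,165). Numeric check of the centring next.

Run:
```python
from h import *
np.set_printoptions(precision=4,suppress=True)
f,t=pickle.load(open("d6.pkl","rb"))
S=lambda x,y:(340+x/3.636-.4,175+y/3.636-.4)
T=lambda x,y:(190+(x-400)*.225-.4,165+y*.225-.4)
print("floor",onz(f,S(172,303),.013),onz(t,T(607,124),.013))
print("rim",onz(f,S(187,226),.093),onz(t,T(591,107),.093))
l=onz(t,T(571,170),.093);l2=onz(f,S(231,199),.093);c=.5*(onz(t,T(591,107),.093)+onz(f,S(187,226),.093))
for q in(l,l2):print("lip",q,np.degrees(np.arctan2(*(q-c)[:2][::-1])))
for x in(PAD,):print(proj(f,[*x,.093]),proj(t,[*x,.093]))
```

```text
floor [0.5544 0.2332 0.013 ] [0.5588 0.2394 0.013 ]
rim [0.5551 0.2343 0.093 ] [0.5558 0.2326 0.093 ]
lip [0.5209 0.2423 0.093 ] 165.7215946464712
lip [0.5218 0.2484 0.093 ] 156.1834007663912
[391.2494 235.9866] [232.0481 189.8469]
```

```bash
python3 -c "
from station import r
print(r.hand_in(), r.sense()['clock'])"
```

```text
the job is handed in; nothing more can be done
the job is handed in; nothing more can be done
```

I scrubbed the jar to the bottom twice and stood the brush back head down in its compartment. The jar is upright within about 2 mm of the pad's centre, with its label facing the window to within a few degrees, and I handed the job in at about 37 s.

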